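# Screen and lock the open flask on the stirring station

## Robot

A 6-joint arm with a two-finger parallel gripper is mounted at the origin on the work surface; the furniture and walls round the work are solid. World frame = base frame: x ahead of the robot, y to its left, z up, the work surface at z = 0. Lengths are in mm, angles in rad, forces in N, time in s.
With the tool pointing down it reaches from about 350 to 775 mm from the base axis. Payload 7.3 kg.
Tool frame: the origin (TCP) lies on the mounting face of the last link; the fingertips stand 178 mm ahead of it and the grasp point (between the pads) lies 159 mm ahead of it; z points along the fingers, y is the line along which they close (so a half turn about z gives the same grasp; the last joint's range is limited). The gripper opens to 92 mm and grips with 3 to 60 N. Pads are 19 mm wide; open, the fingers measure 130 mm over their backs; the gripper's body (75 mm by 190 mm) begins 47 mm behind the grasp point.
Start: joints at [1.043, 0.342, 1.524, -0, 1.275, -0.146], TCP at [195.589, 487.209, 404.741] pointing down, gripper open.
Joint ranges: [-2.53, 2.53], [-0.77, 2.02], [0.04, 2.7], [-1, 4.14], [0.28, 2.66], [-3.11, 3.11]. Speed limits (rad/s): [2.57, 2.57, 3.14, 3.14, 3.14, 3.14].

## Interface

Orientations are given as [roll, pitch, yaw] about the fixed x, y, z axes, in that order (R = Rz(yaw) Ry(pitch) Rx(roll)).
In Python, from plant import bot, vision gives the robot as it stands (bot), with the cameras (vision).
- The arm moves only by the tool shift_gripper, called after "Emit:" as name(argument=value, ...), one argument or row to a line, values as JSON. Schema: {"type":"object","properties":{"segments":{"type":"array","items":{"type":"array","items":{"type":"number"},"minItems":5,"maxItems":5},"minItems":1,"maxItems":5},"only":{"type":"string"},"quiet":{"type":"boolean"},"lines":{"type":"string"}},"required":["segments"],"additionalProperties":false}. segments is a list of rows, 1 to 5 of them, each of 5 numbers: the finger opening in mm, then dx, dy, dz in fractions of the full range, 1 being 1000 mm, then a turn about the tool's z in parts of the range, where 1.0 means pi rad; each row is the pose to reach, as a shift and turn from the pose commanded when the call began, along the tool's axes at that moment; what a row does not reach only later rows make up. A row lasts 1/8 s, in which the tool goes at most 62.5 mm and 0.188 rad, less where a joint would pass 70% of its speed; a pose out of reach is approached as far as the arm can. The fingers move at their own pace and stop on an object; the grip force is fixed at half the most. Time passes only in rows, so rows that do not move let the fingers close. The tool returns the time, the measured TCP pose, the force, the opening and the grip force at its end. only (a regular expression) keeps the lines of the reply that match it, lines (a string "A,B") keeps lines A to B, and quiet returns only ok. Shift and turn numbers lie between -1 and 1, and a call with a number outside is refused. Input that does not fit is refused with a message, and nothing moves.
- bot.get_obs(): the state, without advancing time (a new reading comes with each control period).
- vision.capture(name): name is "side" or "top"; returns a dict with "color" (480x640x3 uint8, red, green, blue), "K" (3x3 intrinsics, pixels), "k1" (the pictures are not rectified: a ray, as slopes to the right and down, at radius r is drawn at 1 + k1 r^2 times it, then the intrinsics apply), "R" (3x3) and "t" (3): a world point X has camera coordinates R X + t. Camera axes: x right, y down, z forward; pixel columns grow to the right and rows downward; lengths in mm; the calibration is good to about 2 mm. A picture is of the moment at which its call begins. There is no depth.
- bot.close_job(): hands the job in; it is judged then, once.
The state is a dict: "time": time; "joint_positions": joint angles; "dq": joint speeds; "tau": joint torques, N m; "tool_pos": TCP position; "tcp_rot": TCP orientation; "contact_force": force on the tool from outside, world axes, zero at the start; "moment": the same for the moment, N m; "grip_width": finger opening in mm; "finger_force": force on a finger pad.
Only numpy, scipy, OpenCV 4.12 (cv2) and the standard library are available. Lean on these libraries where they do the work, as an engineer would, in place of code of your own. Each camera call takes 0.05 s, during which the arm holds its last target. There are 200 camera calls.

## Task

One of the three places of the stirring station holds an open conical flask, the other two hold bottles with their caps on. Slide the splash shield in front of the open flask, feel for the keeper slot there and push the shield's drop bolt fully home in it, so that the shield is locked. Leave the three vessels standing where they are.

Things in the scene. Friction and masses are not known exactly. Their poses are not given: they have to be found in the camera images.
- station: Fixed three-place stirring station: white housing 370 mm long (y), 122 mm deep, 39 mm high, on an aluminium pan 400 x 196 mm, with three round white plates in a row, 115 mm apart. Origin at bench level in the middle of its length; x points away from the robot, y along the row to the left, z up. Along its robot side (x -55 mm) runs the shield's rail, with a stop at each end.
- strip_line (a point): Point of the station at x -83 mm, y 0, 26 mm high: on the keeper strip's top. The strip is a steel bar 24 mm wide in front of the rail with three slots 15 mm wide (along y), one for each place, 115 mm apart. It is clamped in long screw slots, so its keeper slots stand up to 14 mm left or right of the middles of their places, all alike; how far is not known and must be felt.
- place_left (a point): Top centre of the left stirring plate (94 mm across, 42 mm above the bench), at x +30 mm, y +115 mm of the station.
- place_mid (a point): Top centre of the middle stirring plate, at x +30 mm, y 0 of the station.
- place_right (a point): Top centre of the right stirring plate, at x +30 mm, y -115 mm of the station.
- flask: Open conical glass flask, 85 mm wide at the foot, 137 mm high, on one of the three plates within about 5 mm of its centre. Origin at the centre of its underside, z up.
- bottle_a: Clear cylindrical bottle with a screw cap, 68 mm wide, 154 mm high, on another plate. Origin at the centre of its underside.
- bottle_b: Brown cylindrical bottle with a screw cap, 66 mm wide, 149 mm high, on another plate. Origin at the centre of its underside.
- shield (a joint): Travel of the splash shield along its rail, 0 (right end) to 0.27 m (left end); its middle is in front of the right, middle and left place at 0.020, 0.135 and 0.250. It needs about 3 N to move and stays where it is left.
- shield_mid (a point): Centre of the shield's clear panel, 114 mm above the bench; axes as the station's; moves with the shield. The shield stands upright at x -55 mm of the station, in an aluminium frame 110 mm wide whose top edge is 192 mm above the bench.
- bolt (a joint): Travel of the drop bolt, 0 (raised) to 0.022 m (fully home), downward. It needs about 2.5 N to move and stays where it is left. After 5 mm its nose meets the top of the keeper strip and stops there unless it stands over a slot (within some 2 mm of the slot's middle).
- bolt_nose (a point): Lowest point of the drop bolt: an upright steel rod, 12 mm thick, with a round nose, carried in two guides on the robot side of the shield's middle, 28 mm in front of the panel. It moves with the shield; 31 mm above the bench when raised, 9 mm when home.
- bolt_top (a point): Top centre of the bolt's black handle, 249 mm above the bench when raised, 227 when home. The handle, above the shield's top edge and free all round: a round stem 18 mm thick and 26 mm high, on a flat flange 44 mm across and 6 mm thick (its upper face 26 mm below this point). Fingers set round the stem push it sideways and slide the shield; fingertips on the flange press the bolt down.

How it is judged (in metres and radians):
At the end, for the whole second after the job is handed in: The bolt is at least 18 of its 22 mm down in a keeper slot, the middle of the shield within 30 mm (along the rail) of the open flask's middle, and the flask and both bottles stand upright (within 0.1 rad) less than 20 mm from where they stood (value of joint bolt above 0.018 m and y of flask in the frame of shield_mid between -0.03 and 0.03 m and distance of each of flask, bottle_a, bottle_b from where it was at the start of the episode below 0.02 m and angle between each of flask, bottle_a, bottle_b's own z axis and vertical below 0.1 rad); the robot touches nothing.
It fails at once if a vessel is pushed more than 30 mm or tipped (distance of any of flask, bottle_a, bottle_b from where it was at the start of the episode above 0.03 m or angle between any of flask, bottle_a, bottle_b's own z axis and vertical above 0.3 rad).
It also fails if it takes over 42 s, if anything falls off the work surface, if the arm or the gripper's body presses on something with over 40 N, if the wrist force passes 120 N, or if a joint passes its speed limit or range.

## Working session

There is one attempt and no reset: what is moved stays moved. The work goes in short steps, Python scripts to look and compute and a tool call to move; the robot and the scene stay as the last step left them, time stands still between calls to the robot, and variables do not carry over. Pictures are saved under pics/ and viewed, at most 10 in all, crops included, and the job is handed in when it is done.

```bash
ls; mkdir -p pics
```

Run:
```python
from plant import bot, vision
import cv2,json
o=bot.get_obs(); print({k:o[k] for k in('time','tool_pos','tcp_rot','contact_force','grip_width')})
for n in('side','top'):
    c=vision.capture(n); cv2.imwrite(f'pics/{n}0.png',c['color'][:,:,::-1])
    print(n,c['K'],c['k1'],c['R'],c['t'])
```

```text
pics
plant.py
{'time': 0.0, 'tool_pos': array([195.52681778, 487.08593555, 404.04555318]), 'tcp_rot': array([-3.14006606e+00, -2.27133821e-04,  2.75976776e+00]), 'contact_force': array([-0.59873314,  0.06603433, -0.10432177]), 'grip_width': 91.96715540243994}
side [[619.42244883   0.         324.90876242]
 [  0.         619.42244883 235.75530133]
 [  0.           0.           1.        ]] -0.0792420662374839 [[ 0.34829798  0.9373695   0.00518969]
 [ 0.64660744 -0.23624396 -0.72531897]
 [-0.67866585  0.25598283 -0.68839339]] [-247.09492644 -213.72970341 1377.8337964 ]
top [[539.14307712   0.         319.83283978]
 [  0.         539.14307712 244.58996537]
 [  0.           0.           1.        ]] -0.1669104050397582 [[ 0.00567512 -0.99998018  0.00272657]
 [-0.99733584 -0.00585837 -0.07271106]
 [ 0.0727256  -0.00230666 -0.99734932]] [  79.28516163  535.07101047 1065.58606863]
```

View pics/side0.png

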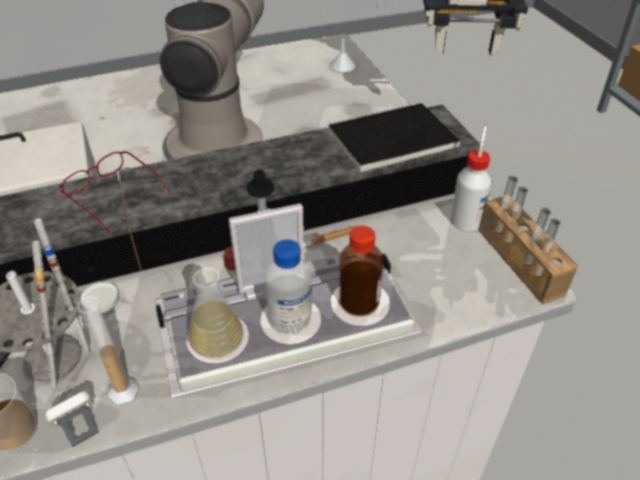

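View pics/top0.png

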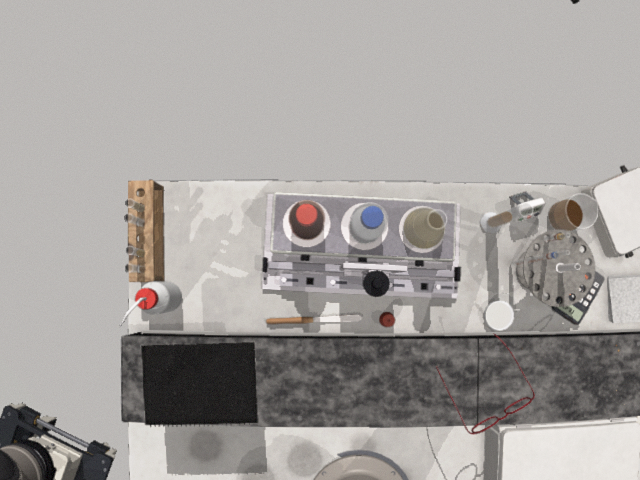

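The flask (about px 425,228 in top) is on the right place, the blue-capped bottle is in the middle and the brown one is on the left. The shield's handle is near (376,283). I'll enlarge the station.

Run:
```python
import cv2
a=cv2.imread('pics/top0.png')[185:335,255:470]
cv2.imwrite('pics/topc.png',cv2.resize(a,None,fx=3.7,fy=3.7,interpolation=cv2.INTER_CUBIC))
a=cv2.imread('pics/side0.png')[160:370,150:430]
cv2.imwrite('pics/sidec.png',cv2.resize(a,None,fx=2.8,fy=2.8,interpolation=cv2.INTER_CUBIC))
```

```text
(no output)
```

View pics/topc.png

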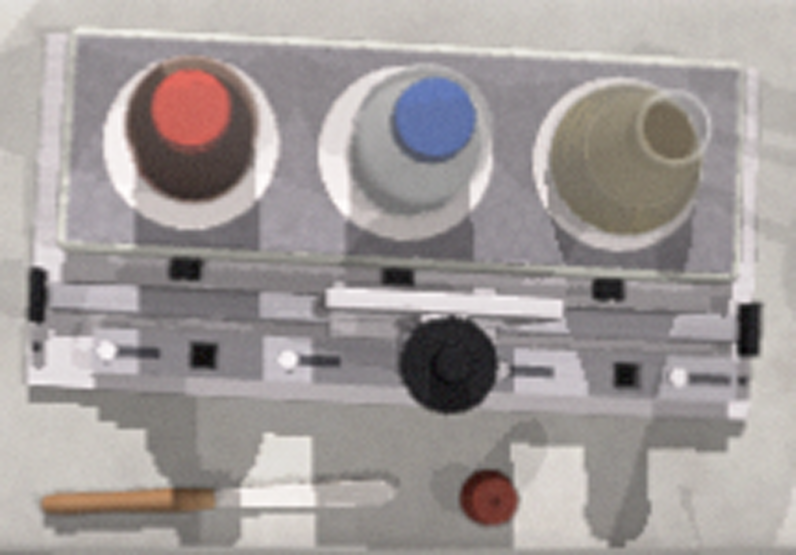

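View pics/sidec.png

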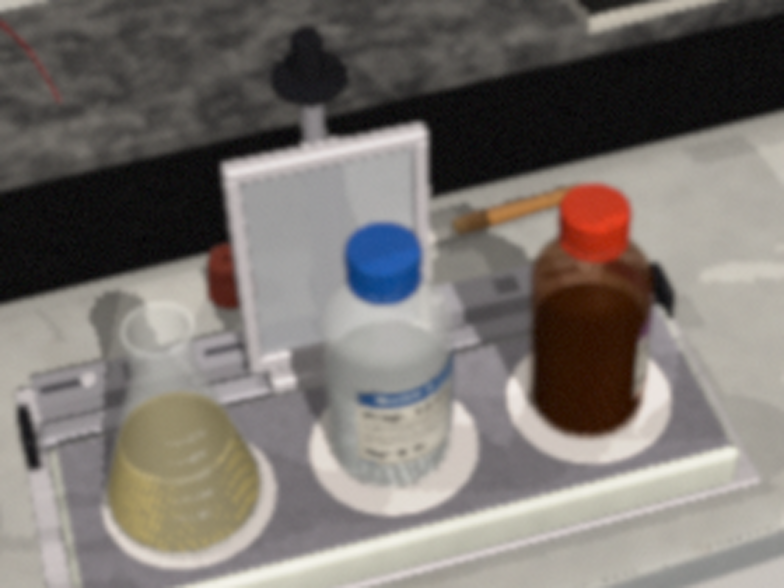

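The top crop shows the plate centres at about (190,142), (405,152) and (619,165), and the keeper slots as dark squares at (203,355) and (626,376). The stem top is at (453,363). In the side crop the stem top is at (306,36).

Create h.py:
```python
import numpy as np,cv2
from plant import bot, vision
C={n:vision.capture(n) for n in('top','side')}
def ray(n,p):
    c=C[n];d=cv2.undistortPoints(np.array([[p]],float),c['K'],np.array([c['k1'],0,0,0]))[0,0]
    R=np.array(c['R']);return -R.T@c['t'],R.T@np.r_[d,1]
def atz(n,p,z):
    o,d=ray(n,p);return o+d*(z-o[2])/d[2]
def proj(n,X):
    c=C[n];return cv2.projectPoints(np.array([X],float),cv2.Rodrigues(np.array(c['R']))[0],np.array(c['t']),c['K'],np.array([c['k1'],0,0,0]))[0][0,0]
```

Run:
```python
from h import *
np.set_printoptions(precision=1,suppress=True)
f=lambda x,y:((x+.5)/3.7+254.5,(y+.5)/3.7+184.5)
g=lambda x,y:((x+.5)/2.8+149.5,(y+.5)/2.8+159.5)
P=[atz('top',f(*p),42) for p in((190,142),(405,152),(619,165))]
S=[atz('top',f(*p),26) for p in((203,355),(626,376))]
print('plates',P,np.linalg.norm(P[0]-P[2]));print('slots',S,np.linalg.norm(S[0]-S[1]))
H=atz('top',f(453,363),249);print('handle',H, atz('side',g(306,36),249))
u=(P[0]-P[2]);u/=np.linalg.norm(u);print('u',u,np.arctan2(-u[0],u[1]))
v=S[0]-S[1];v/=np.linalg.norm(v);print('slotdir',v,np.arctan2(-v[0],v[1]))
w=u+v;w/=np.linalg.norm(w)
m=sum(P)/3;x=np.array([w[1],-w[0],0])
print('slot offset',[(s-m)@w for s in S],[(s-m)@x for s in S],'handle',(H-m)@w,(H-m)@x)
print('markers',[(atz('top',f(*p),39)-m)@w for p in((185,268),(398,276),(608,289))])
for y in(-115,):print('flask place y; target handle move',S[1],(S[1]-H)@w)
```

```text
plates [array([575.6, 110. ,  42. ]), array([570.9,  -4.9,  42. ]), array([ 564.8, -120.3,   42. ])] 230.63818942253513
slots [array([462.1, 102.6,  26. ]), array([ 451.6, -126.5,   26. ])] 229.33424659092566
handle [457.9  -8.  249. ] [465.2 -11.6 249. ]
u [0. 1. 0.] -0.04682591161899768
slotdir [0. 1. 0.] -0.04587318323678408
slot offset [np.float64(102.50889006607339), np.float64(-126.8253305042632)] [np.float64(-113.15639351560547), np.float64(-113.04714689686686)] handle -8.110934023954929 -112.2757797127832
markers [np.float64(114.33748372842808), np.float64(0.6194988947850621), np.float64(-112.56834481328762)]
flask place y; target handle move [ 451.6 -126.5   26. ] -118.71439648030827
```

Add to h.py:
```python
from scipy.spatial.transform import Rotation as Ro
def togo(tgt):
    o=bot.get_obs();R=Ro.from_euler('xyz',o['tcp_rot']).as_matrix()
    yaw=o['tcp_rot'][2]
    print('t',round(o['time'],2),'tool',(R.T@(np.array(tgt)-o['tool_pos'])).round(1),'yaw',yaw.round(4),'dz-turn',round(-((np.pi-.0463-yaw+np.pi)%(2*np.pi)-np.pi),3))
```

```bash
python3 -c "
from h import *
togo([458,-8,470])"
```

```text
t 0.3 tool [-428.  -361.8  -65.4] yaw 2.7597 dz-turn -0.336
```

Units first: shifts go in shares of 1000 mm and turns go in shares of pi rad. So -210 mm is -0.21, -177 mm is -0.177, -0.336 rad is -0.107.

Emit:
shift_gripper(
  segments=[
    [92,-0.03,-0.025,-0.045,0],
    [92,-0.075,-0.063,-0.065,-0.0318],
    [92,-0.12,-0.101,-0.065,-0.0637],
    [92,-0.165,-0.139,-0.065,-0.0955],
    [92,-0.21,-0.177,-0.065,-0.107],
  ],
)

```text
time: 0.92
tool_pos: [324.9, 243.0, 470.0]
tcp_rot: [3.141, 0.001, 3.098]
contact_force: [0.9, -0.3, 0.0]
grip_width: 91.8
finger_force: 0.0
```

```bash
python3 -c "
from h import *
togo([458,-8,470])"
```

```text
t 1.02 tool [-144.2 -241.6    0.4] yaw 3.0897 dz-turn -0.006
```

In the tool's units: -241 mm is -0.241, -193 mm is -0.193.

Emit:
shift_gripper(
  segments=[
    [92,-0.029,-0.048,0,0],
    [92,-0.058,-0.097,0,0],
    [92,-0.087,-0.145,0,0],
    [92,-0.116,-0.193,0,0],
    [92,-0.144,-0.241,0,0],
  ],
)

```text
time: 1.65
tool_pos: [458.0, -3.8, 469.8]
tcp_rot: [3.141, 0.001, 3.096]
contact_force: [0.8, 0.6, 0.5]
grip_width: 91.6
finger_force: 0.0
```

Emit:
shift_gripper(
  segments=[
    [92,0,0,0,0],
    [92,0,0,0,0],
  ],
)

```text
time: 1.9
tool_pos: [457.2, -2.0, 469.5]
tcp_rot: [3.141, -0.001, 3.096]
contact_force: [-0.1, 0.9, -0.5]
grip_width: 91.9
finger_force: 0.0
```

```bash
python3 -c "
from h import *
togo([458,-8,405])
cv2.imwrite('pics/side1.png',cv2.resize(C['side']['color'][100:340,130:450,::-1],None,fx=2.4,fy=2.4,interpolation=cv2.INTER_CUBIC))"
```

```text
t 2.0 tool [-1.4 -6.6 64.8] yaw 3.0974 dz-turn 0.002
```

View pics/side1.png

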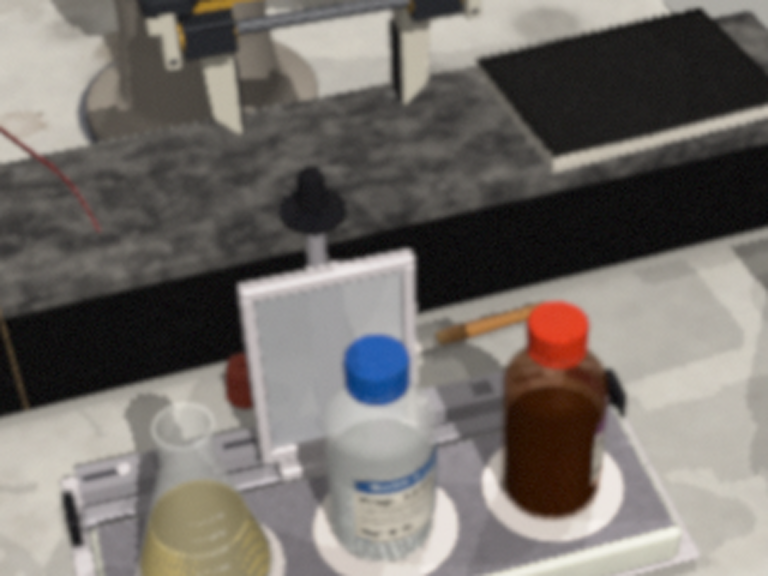

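The open fingers straddle the stem: the tips are at about (232,130) and (410,100) in the crop, and the stem top is at (311,172). I'll shift 6 mm right, lower and close.

In the tool's units: 62 mm is 0.062, 42 mm is 0.042.

Emit:
shift_gripper(
  segments=[
    [92,-0.001,-0.006,0.02,0],
    [92,-0.001,-0.006,0.042,0],
    [92,-0.001,-0.006,0.062,0],
    [40,-0.001,-0.006,0.062,0],
    [16,-0.001,-0.006,0.062,0],
  ],
)

```text
time: 2.62
tool_pos: [458.1, -8.0, 408.7]
tcp_rot: [-3.142, 0.001, 3.097]
contact_force: [0.2, 0.1, 0.2]
grip_width: 76.5
finger_force: 0.0
```

Emit:
shift_gripper(
  segments=[
    [10,0,0,0,0],
    [10,0,0,0,0],
    [10,0,0,0,0],
  ],
)

```text
time: 3.0
tool_pos: [458.1, -8.7, 408.0]
tcp_rot: [3.142, 0.001, 3.096]
contact_force: [0.3, -0.1, -0.1]
grip_width: 46.6
finger_force: 0.0
```

Emit:
shift_gripper(
  segments=[
    [10,0,0,0,0],
    [10,0,0,0,0],
    [10,0,0,0,0],
    [10,0,0,0,0],
  ],
)

```text
time: 3.5
tool_pos: [458.1, -8.9, 407.7]
tcp_rot: [-3.141, -0.0, 3.096]
contact_force: [-0.1, -2.8, 0.1]
grip_width: 17.4
finger_force: 30.0
```

```bash
python3 -c "
from h import *
o=bot.get_obs();print(o['tool_pos'],o['contact_force'],o['grip_width'],o['finger_force'],proj('top',[458,-8,249]))
"
```

```text
[458.06774532  -8.86367705 407.7051488 ] [-0.15217603 -2.71561937  0.36758547] 16.990818799271914 30.00002771615982 [377.08040456 282.66498724]
```

In the tool's units: -117 mm is -0.117, -100 mm is -0.1.

Emit:
shift_gripper(
  segments=[
    [10,0,-0.025,0,0],
    [10,0,-0.05,0,0],
    [10,0,-0.075,0,0],
    [10,0,-0.1,0,0],
    [10,0,-0.117,0,0],
  ],
)

```text
time: 4.22
tool_pos: [452.8, -125.9, 407.7]
tcp_rot: [3.14, 0.001, 3.095]
contact_force: [1.9, 3.2, -0.4]
grip_width: 16.9
finger_force: 30.0
```

Emit:
shift_gripper(
  segments=[
    [10,0,0,0,0],
    [10,0,0,0,0],
  ],
)

```text
time: 4.47
tool_pos: [452.8, -125.6, 407.7]
tcp_rot: [-3.141, 0.001, 3.096]
contact_force: [1.5, -3.7, -2.0]
grip_width: 17.2
finger_force: 30.0
```

In the tool's units: 8 mm is 0.008, 6 mm is 0.006.

Emit:
shift_gripper(
  segments=[
    [10,0,-0.0005,0.003,0],
    [10,0,-0.0005,0.006,0],
    [10,0,-0.0005,0.008,0],
    [10,0,-0.0005,0.008,0],
  ],
)

```text
time: 4.97
tool_pos: [452.8, -126.0, 399.5]
tcp_rot: [-3.141, 0.0, 3.096]
contact_force: [2.3, -2.6, -1.3]
grip_width: 17.2
finger_force: 30.0
```

In the tool's units: 15 mm is 0.015, 12 mm is 0.012.

Emit:
shift_gripper(
  segments=[
    [10,0,0,0.004,0],
    [10,0,0,0.008,0],
    [10,0,0,0.012,0],
    [10,0,0,0.015,0],
    [10,0,0,0.015,0],
  ],
)

```text
time: 5.6
tool_pos: [452.6, -126.3, 387.4]
tcp_rot: [-3.139, 0.003, 3.096]
contact_force: [-5.3, -2.6, 23.1]
grip_width: 17.4
finger_force: 30.0
```

In the tool's units: 5 mm is 0.005, 3 mm is 0.003.

Emit:
shift_gripper(
  segments=[
    [26,0,0,0,0],
    [26,0,0,0,0],
    [26,0,0,0.003,0],
    [26,0,0,0.005,0],
    [26,0,0,0.005,0],
  ],
)

```text
time: 6.22
tool_pos: [452.7, -126.0, 379.4]
tcp_rot: [3.141, -0.001, 3.096]
contact_force: [0.9, 0.4, -0.7]
grip_width: 25.8
finger_force: 0.0
```

In the tool's units: 3 mm is 0.003, 2 mm is 0.002.

Emit:
shift_gripper(
  segments=[
    [26,0,0,0.002,0],
    [26,0,0,0.003,0],
    [26,0,0,0.003,0],
  ],
)

```text
time: 6.6
tool_pos: [452.5, -125.9, 379.0]
tcp_rot: [-3.141, 0.002, 3.096]
contact_force: [-6.5, 3.3, 19.3]
grip_width: 26.0
finger_force: 10.2
```

The tips stop on the flange at z 201, which is exactly the fully-home height. I'll release, retreat and check.

In the tool's units: -90 mm is -0.09, -40 mm is -0.04.

Emit:
shift_gripper(
  segments=[
    [40,0,0,-0.005,0],
    [60,0,0,-0.005,0],
    [60,0,0,-0.005,0],
    [60,0,0,-0.04,0],
    [60,0,0,-0.09,0],
  ],
)

```text
time: 7.22
tool_pos: [452.6, -126.1, 466.1]
tcp_rot: [3.14, -0.004, 3.096]
contact_force: [1.4, 0.1, -0.0]
grip_width: 59.9
finger_force: 0.0
```

Emit:
shift_gripper(
  segments=[
    [60,0.02,0,-0.05,0],
    [60,0.06,0,-0.06,0],
    [60,0.1,0,-0.06,0],
    [60,0.1,0,-0.06,0],
  ],
)

```text
time: 7.72
tool_pos: [351.1, -121.1, 527.0]
tcp_rot: [-3.141, 0.001, 3.095]
contact_force: [0.2, -0.3, 0.5]
grip_width: 60.0
finger_force: 0.0
```

Run:
```python
from h import *
cv2.imwrite('pics/side2.png',cv2.resize(C['side']['color'][100:340,130:450,::-1],None,fx=2.4,fy=2.4,interpolation=cv2.INTER_CUBIC))
for z in(227,249):
    p=proj('side',[451.6,-126.5,z]);print(z,(p-[130,100])*2.4)
```

```text
227 [120.45448616 231.13006243]
249 [114.71976172 202.30888134]
```

View pics/side2.png

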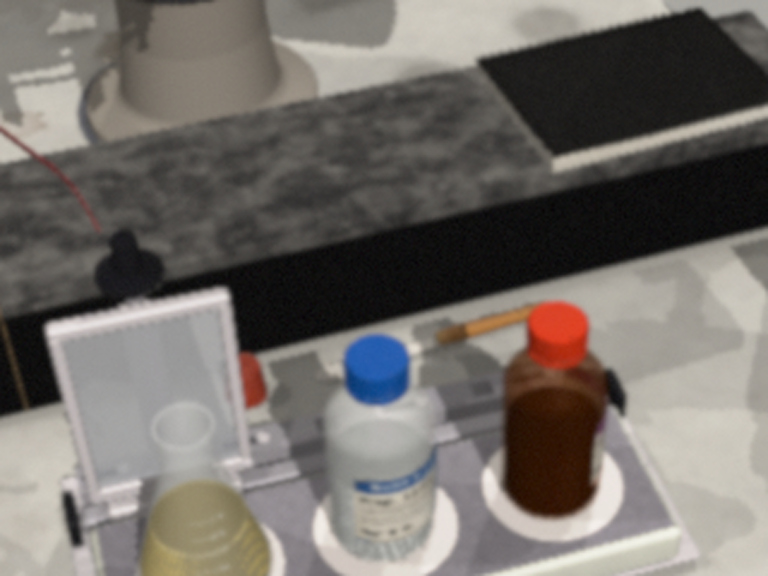

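The shield stands in front of the flask. The handle top at about (123,235) matches the fully-home prediction (120,231), and the vessels have not moved.

```bash
python3 -c "
from plant import bot, vision
print(bot.close_job())"
```

```text
the job is handed in; nothing more can be done
None
```

The shield is in front of the open flask on the right place, its bolt measured fully home in the keeper slot, the vessels look unmoved, and the job is handed in (no verdict was shown).

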